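Clamp the block, then offer the lever up to its fixture

TASK

Press the fixture's hinged clamp fully down onto the steel block loaded under it. Then pick up the cast lever by its balance point, which is nearer the heavy end, and finish holding it still and level a few centimetres above the fixture's two upright pins, touching nothing but the gripper, its big eye centred over the thick pin and its small eye over the thin pin. Do not set it down or let go at the end, and leave the other things on the bench alone.

Things in the scene. Friction and masses are not known exactly. Their poses are not given: they have to be found in the camera images.
- fixture: Fixed steel assembly fixture on the bench: a plate 262 x 146 x 12 mm carrying two upright pins, a nest with a steel block and a hinged clamp. Origin on the bench midway between the pins; x runs from the thick pin to the thin pin, y from the clamp's hinge towards its free end, z up. The plate spans y = -93 to +53 mm.
- big_pin_top (a point): Centre of the top of the thick pin (20 mm diameter, on a 42 mm shoulder column whose step is 22 mm below the top), 94 mm above the bench, at fixture x = -105 mm, y = 0. Axes as the fixture's.
- small_pin_top (a point): Centre of the top of the thin pin (9 mm diameter, on a 20 mm column whose step is 22 mm below the top), 94 mm above the bench, at fixture x = +105 mm, y = 0. Axes as the fixture's.
- nest_top (a point): Fixed point on the fixture, midway between the pins, 48 mm above the bench: the centre of the top of the block when it sits in its nest, and where the clamp's pad lands. Above it the shut clamp arm's flat top lies 68 mm above the bench. Axes as the fixture's.
- clamp (a joint): Clamp arm angle, rad: 0 = down, pad flat on the block; starts raised 0.45 to 0.85. Stiff hinge, the arm stays where left. Axis level along fixture x, at fixture y = -67 mm, 62 mm above the bench. Arm 24 mm wide, reaching 134 mm from the axis. Pushing straight down with about 5 N over nest_top shuts it; the raised arm is met there at up to 150 mm above the bench and ends up to 170 mm above it.
- clamp_tip (a point): Top of the free end of the clamp arm's black grip sleeve (26 mm wide), 130 mm from the hinge axis; moves with the arm.
- block_center (a point): Centre of the rust-brown steel block, 66 x 50 x 36 mm, which lies loose in the low nest under the clamp; it stays there.
- lever: Loose dark cast lever, 0.45 to 0.7 kg, lying flat: a straight bar 13 mm wide, 24 mm high (8 to 32 mm above its underside), with a heavy big eye (52 mm diameter, 44 high, 26 bore) at its -x end and a light small eye (26 mm diameter, 36 high, 12 bore) at its +x end, 210 mm apart. Origin on the underside midway between the eyes; x from big to small eye, z up.
- lever_balance (a point): The lever's balance point (centre of mass), in the middle of the bar, 62 mm from the big eye's centre towards the small eye, 20 mm above the lever's underside. Grip here, across the 13 mm width of the bar. Axes as the lever's.
- lever_big_eye (a point): Centre of the big eye at the level of the lever's underside. Axes as the lever's.
- lever_small_eye (a point): Centre of the small eye at the level of the lever's underside. Axes as the lever's.
- block: The same steel block; origin at the centre of its underside.
- bearing: Bystander: loose ball bearing, 62 mm diameter, 19 mm high, lying on the bench; origin under its centre. Leave it alone.
- pipe_coupling: Bystander: loose brown pipe coupling, 44 mm diameter, 38 mm high; origin under its centre. Leave it alone.
- tape: Bystander: loose tape measure, 62 x 78 x 34 mm; origin under its centre. Leave it alone.
Things that resemble listed ones, but are neither listed nor needed, are in the scene too. What is shaped like the block but blue, pink or red is not meant.

How it is judged:
On the way, in this order (a step that is already met when the one before it is completed fails the run):
1. the clamp is pressed down onto the block (value of joint clamp below 0.06 rad and horizontal distance between block_center and nest_top below 0.01 m), for 0.2 s.
2. the lever is lifted clear of the bench in the gripper (height (world z) of each of lever_big_eye, lever_small_eye above 0.04 m and contact force between the fingers and lever above 1 N), for 0.2 s.
At the end, for the whole second after the job is handed in: Still in the gripper, held within 25 mm of its balance point along the bar, level within 0.1 rad, at rest; each eye within 14 mm sideways of its pin, underside 8 to 80 mm above the pin tops, touching neither fixture nor block; clamp below 0.06 rad, block in its nest (10 mm) (all of step 1 and horizontal distance between lever_big_eye and big_pin_top below 0.014 m and horizontal distance between lever_small_eye and small_pin_top below 0.014 m and z of lever_big_eye in the frame of big_pin_top between 0.008 and 0.08 m and z of lever_small_eye in the frame of small_pin_top between 0.008 and 0.08 m and angle between lever's own z axis and vertical below 0.1 rad and x of the grasp point in the frame of lever_balance between -0.025 and 0.025 m and contact force between the fingers and lever above 1 N and contact force between lever and fixture below 0.1 N and contact force between lever and block below 0.1 N and linear speed of lever below 0.03 m/s); the arm keeps its last pose, push and grip.
It fails at once if the ball bearing is knocked about (moved over 30 mm) (distance of bearing from where it was at the start of the episode above 0.03 m).
It fails at once if the pipe coupling is knocked about (moved over 30 mm) (distance of pipe_coupling from where it was at the start of the episode above 0.03 m).
It fails at once if the tape measure is knocked about (moved over 30 mm) (distance of tape from where it was at the start of the episode above 0.03 m).
It also fails if it takes over 56 s, if anything falls off the work surface, if the arm or the gripper's body presses on something with over 40 N, if the wrist force passes 120 N, or if a joint passes its speed limit or range.

ROBOT

A 7-joint arm with a two-finger parallel gripper is mounted at the origin on a cart in front of the work surface, level with it; the furniture and walls round the work are solid. World frame = base frame: x ahead of the robot, y to its left, z up, the work surface at z = 0. Lengths are in m, angles in rad, forces in N, time in s.
With the tool pointing down it reaches from about 0.4 to 0.85 m from the base axis. Payload 4.5 kg.
Tool frame: the origin (TCP) lies on the centre line of the jaws, within the pads' length; the fingertips stand 11 mm ahead of it and the grasp point (between the pads) lies 8 mm behind it; z points along the fingers, y is the line along which they close (so a half turn about z gives the same grasp; the last joint's range is limited). The gripper opens to 88 mm and grips with 3 to 60 N. Pads are 18 mm wide; open, the fingers measure 123 mm over their backs; the gripper's body (75 mm by 187 mm) begins 45 mm behind the grasp point.
Start: joints at [1.14, 0.689, -0.195, 1.565, 0.157, 0.902, -0.215], TCP at [0.28, -0.559, 0.25] pointing down, gripper open.
Joint ranges: [-3.01, 3.01], [-0.46, 2.08], [-1.47, 1.51], [0.13, 2.56], [-1, 4.14], [0.04, 2.09], [-2.66, 2.66]. Speed limits (rad/s): [2.57, 2.57, 3.14, 3.14, 3.14, 3.14, 3.14].

INTERFACE

Orientations are given as a unit quaternion [x, y, z, w].
In Python, from plant import * gives the robot as it stands. The module is installed in compiled form; this text tells all that it offers.
- The arm moves only by the tool send_rows, never from a script. Its argument "motion" is a list of rows, each an object of numbers: "x", "y", "z": the shift along the tool's x, y, z in cm; "rx", "ry", "rz": the turn, a rotation vector about the tool's x, y, z in rad; "jaw": the finger opening in cm, from 0 to 8.81. In form: [{"x": .., "y": .., "z": .., "rx": .., "ry": .., "rz": .., "jaw": ..}, ...]. A call has exactly 5 rows; each row shifts and turns the commanded pose from where the row before left it, along the tool's axes as they then stand; what a row does not reach is not made up. A row lasts 1/10 s, in which the tool goes at most 50 mm and 8.59 degrees, less where a joint would pass 70% of its speed; a pose out of reach is approached as far as the arm can. A call is refused whole if a number of a shift passes 5 or a number of a turn 0.15, either way. A call with a gripper value outside its range is refused whole. The fingers move at their own pace and stop on an object; "grip_force" is the grip in N (left out, the last holds). Time passes only in rows, so rows that do not move let the fingers close, or fill a call up. It gives the time, the measured TCP pose, the force, the opening and the grip force at its end, in the units of the state.
- get_state(): the state, without advancing time (a new reading comes with each control period).
- snapshot(name): name is "scene" or "top" or "wrist"; returns a dict with "img" (384x512x3 uint8, red, green, blue), "vertical_fov" (degrees; the focal length in pixels is half the picture's height over the tangent of half this angle, whatever the lens; pixels are square), "cx", "cy" (the principal point, pixels), "extrinsics" (4x4, takes a point from camera to world coordinates). Camera axes: x right, y up, looking along -z (the intrinsics and any distortion apply to the point x, -y, -z); pixel columns grow to the right and rows downward; lengths in m; the calibration is good to about 2 mm. A picture is of the moment at which its call begins. There is no depth.
- finish_job(): hands the job in; it is judged then, once.
The state is a dict: "clock": time; "q": joint angles; "qd": joint speeds; "joint_torque": joint torques, N m; "tool_pos": TCP position; "eef_rot": TCP orientation; "contact_force": force on the tool from outside, world axes, zero at the start; "moment": the same for the moment, N m; "opening": opening from 0.0 (shut) to 1.0 (fully open); "finger_force": force on a finger pad.
Only numpy, scipy, OpenCV 4.12 (cv2) and the standard library are available. Lean on these libraries where they do the work, as an engineer would, in place of code of your own. Each camera call takes 0.05 s, during which the arm holds its last target. There are 200 camera calls.

## Working session

There is one attempt and no reset: what is moved stays moved. The work goes in short steps, Python scripts to look and compute and a tool call to move; the robot and the scene stay as the last step left them, time stands still between calls to the robot, and variables do not carry over. Pictures are saved under pics/ and viewed, at most 10 in all, crops included, and the job is handed in when it is done.

Besides the shell and the picture viewer there is one more tool, called after "Request:" as name(argument=value, ...), one argument or row to a line, values as JSON. send_rows: Moves the arm, as the interface text tells. Its arguments: {"type":"object","properties":{"motion":{"type":"array"},"grip_force":{"type":"number"}},"required":["motion"]}

```bash
mkdir -p pics
python3 - <<'E'
from plant import *
import cv2, numpy as np, pickle
s=get_state(); print(s)
d={}
for n in ["scene","top","wrist"]:
    r=snapshot(n); d[n]=r
    cv2.imwrite(f"pics/{n}0.png",cv2.cvtColor(r["img"],cv2.COLOR_RGB2BGR))
    print(n,{k:v for k,v in r.items() if k!="img"})
pickle.dump(d,open("d0.pkl","wb"))
E
```

```text
{'clock': 0.0, 'q': array([ 1.13980685,  0.68999315, -0.19444526,  1.56634985,  0.15732622,
        0.90247153, -0.21511255]), 'qd': array([ 1.34864690e-03,  1.48125124e-03, -2.32203333e-04,  2.71326953e-04,
        1.47676308e-03, -5.97918671e-05, -5.28128312e-04]), 'joint_torque': array([-5.39447228e-04, -5.27552927e+01, -1.26729079e+00, -1.53424501e+01,
       -5.27052570e-02,  6.58135643e-03,  1.72115138e-04]), 'tool_pos': array([ 0.27979321, -0.55819473,  0.24890099]), 'eef_rot': array([ 9.73113126e-01,  2.30325865e-01, -3.03468006e-04, -8.64795371e-04]), 'contact_force': array([-0.20027358,  0.54427066,  0.36532288]), 'moment': array([-0.01663719, -0.00481912,  0.02908248]), 'finger_force': 0.0, 'opening': 0.9995622860205728}
scene {'vertical_fov': 51.07761739932003, 'cx': 261.4556274200444, 'cy': 192.36626723470548, 'extrinsics': array([[-0.79070331,  0.47682983, -0.38395518,  0.09388508],
       [-0.61219779, -0.61735858,  0.49404682,  0.58169392],
       [-0.00146177,  0.62570097,  0.78006164,  1.01638567],
       [ 0.        ,  0.        ,  0.        ,  1.        ]])}
top {'vertical_fov': 46.21545074628885, 'cx': 256.3404795917263, 'cy': 199.02047927354582, 'extrinsics': array([[ 0.00925311,  0.98506237, -0.17194916,  0.31966107],
       [-0.99993192,  0.01033755,  0.00541237,  0.01077814],
       [ 0.00710906,  0.17188737,  0.98509096,  1.51618197],
       [ 0.        ,  0.        ,  0.        ,  1.        ]])}
wrist {'vertical_fov': 58.58652834977464, 'cx': 260.50277615420123, 'cy': 190.1579046487003, 'extrinsics': array([[ 4.47944611e-01,  8.54266705e-01,  2.63768880e-01,
         3.48680520e-01],
       [-8.94061022e-01,  4.28243327e-01,  1.31386996e-01,
        -5.23460134e-01],
       [-7.17726059e-04, -2.94679571e-01,  9.55595853e-01,
         3.83582391e-01],
       [ 0.00000000e+00,  0.00000000e+00,  0.00000000e+00,
         1.00000000e+00]])}
```

View pics/top0.png

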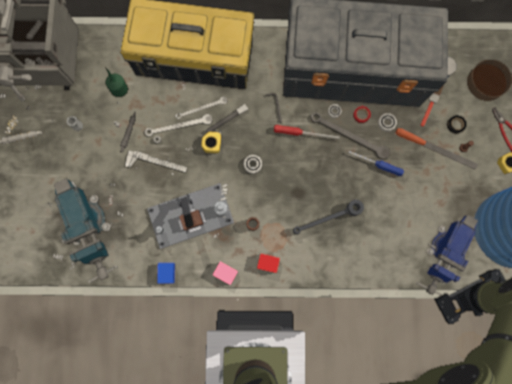

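View pics/scene0.png

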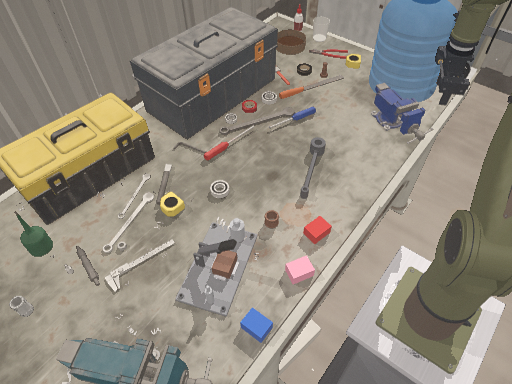

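Run:
```python
import cv2,numpy as np
t=cv2.imread("pics/top0.png");s=cv2.imread("pics/scene0.png")
f=lambda im,x,y,w,h,k:cv2.resize(im[y:y+h,x:x+w],None,fx=k,fy=k,interpolation=cv2.INTER_CUBIC)
a=np.vstack([f(t,140,175,100,75,4),f(t,275,190,100,75,4)])
b=np.vstack([f(s,165,210,100,110,4)[:440],f(s,260,125,100,40,4)])
cv2.imwrite("pics/crop1.png",np.hstack([a,b]))
```

```text
(no output)
```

View pics/crop1.png

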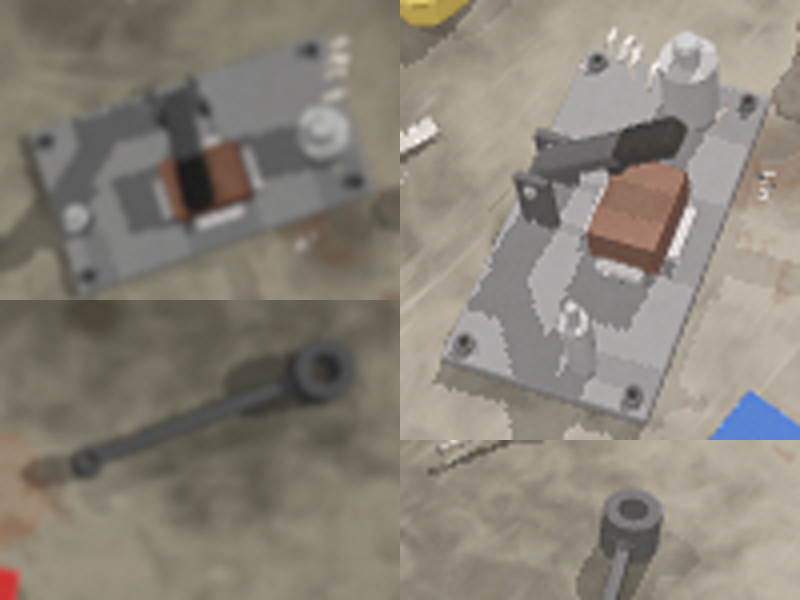

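```bash
cat > h.py <<'E'
import numpy as np
def ray(r,u,v):
    f=192/np.tan(np.radians(r["vertical_fov"])/2); E=r["extrinsics"]
    d=E[:3,:3]@np.array([(u-r["cx"])/f,-(v-r["cy"])/f,-1]); return E[:3,3],d
def onz(r,u,v,z):
    o,d=ray(r,u,v); return o+d*(z-o[2])/d[2]
def px(r,P):
    E=r["extrinsics"];f=192/np.tan(np.radians(r["vertical_fov"])/2); p=E[:3,:3].T@(np.array(P)-E[:3,3])
    return np.array([r["cx"]+f*p[0]/-p[2], r["cy"]-f*p[1]/-p[2]])
E
python3 - <<'E'
from h import *; import pickle
d=pickle.load(open("d0.pkl","rb"));t,s=d["top"],d["scene"]
for n,r,u,v,z in [("bigpin",t,220.5,206.7,.094),("bigpin",s,236.5,219.8,.094),("smallpin",t,158.7,228,.094),("smallpin",s,208,286.3,.094),("Leye",t,355.3,207.3,.044),("Leye",s,318.3,141.8,.044),("leye",t,296.2,230.2,.036),
 ("block",t,190,218.5,.048),("bearing",t,253,163,.02),("coupling",t,253,224,.038),("red",t,268,263,.02),("pink",t,225,273,.02),("tape",t,211,142,.03)]:
    print(n,onz(r,u,v,z).round(4))
E
```

```text
bigpin [0.5418 0.1173 0.094 ]
bigpin [0.5429 0.1177 0.094 ]
smallpin [0.4715 0.3114 0.094 ]
smallpin [0.47   0.3145 0.094 ]
Leye [ 0.5522 -0.3257  0.044 ]
Leye [ 0.5542 -0.3308  0.044 ]
leye [ 0.4749 -0.1299  0.036 ]
block [0.5087 0.22   0.048 ]
bearing [0.7059 0.0152 0.02  ]
coupling [0.4938 0.0129 0.038 ]
red [ 0.3673 -0.0378  0.02  ]
pink [0.3335 0.1031 0.02  ]
tape [0.7757 0.1598 0.03  ]
```

Request:
send_rows(
  motion=[
    {"x": 3.22,"y": -1.52,"z": 0,"rx": 0,"ry": 0,"rz": -0.147,"jaw": 0},
    {"x": 3.41,"y": -1.03,"z": 0,"rx": 0,"ry": 0,"rz": -0.147,"jaw": 0},
    {"x": 3.52,"y": -0.52,"z": 0,"rx": 0,"ry": 0,"rz": -0.147,"jaw": 0},
    {"x": 3.56,"y": 0,"z": 0,"rx": 0,"ry": 0,"rz": -0.147,"jaw": 0},
    {"x": 3.52,"y": 0.52,"z": 0,"rx": 0,"ry": 0,"rz": -0.147,"jaw": 0},
  ],
  grip_force=20,
)

```text
clock: 0.65
tool_pos: [0.3906, -0.4174, 0.2496]
eef_rot: [0.824, 0.567, -0.0, -0.0]
contact_force: [-0.1, 0.3, -1.5]
opening: 0.574
finger_force: 0.0
```

Request:
send_rows(
  motion=[
    {"x": 3.41,"y": 1.03,"z": 0,"rx": 0,"ry": 0,"rz": -0.147,"jaw": 0},
    {"x": 3.22,"y": 1.52,"z": 0,"rx": 0,"ry": 0,"rz": -0.147,"jaw": 0},
    {"x": 2.96,"y": 1.98,"z": 0,"rx": 0,"ry": 0,"rz": -0.147,"jaw": 0},
    {"x": 2.64,"y": 2.39,"z": 0,"rx": 0,"ry": 0,"rz": -0.147,"jaw": 0},
    {"x": 2.26,"y": 2.75,"z": 0,"rx": 0,"ry": 0,"rz": -0.147,"jaw": 0},
  ],
)

```text
clock: 1.15
tool_pos: [0.5005, -0.2775, 0.2496]
eef_rot: [0.565, 0.825, -0.0, -0.0]
contact_force: [0.9, -0.7, 0.2]
opening: 0.118
finger_force: 0.0
```

```bash
cat > cap.py <<'E'
import sys,pickle,cv2
from plant import *
def cap(n,cam="wrist"):
    r=snapshot(cam); pickle.dump(r,open(n+".pkl","wb")); cv2.imwrite(f"pics/{n}.png",cv2.cvtColor(r["img"],cv2.COLOR_RGB2BGR)); return r
if __name__=="__main__": cap(sys.argv[1],*sys.argv[2:])
E
python3 cap.py w1
```

```text
(no output)
```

View pics/w1.png

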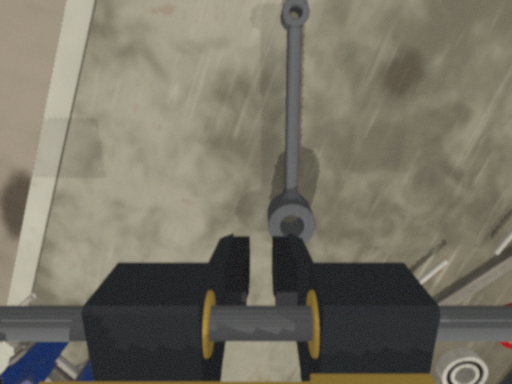

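Run:
```python
from h import *; import pickle,cv2
r=pickle.load(open("w1.pkl","rb"))
B=onz(r,292,218.5,.044);S=onz(r,295,13,.036);print(B,S,np.hypot(*(S-B)[:2]),np.degrees(np.arctan2(*(S-B)[1::-1])))
u=(S-B)/np.linalg.norm(S-B);print("bal",B+.062*u)
# bar centreline by edges at rows
g=cv2.cvtColor(r["img"],cv2.COLOR_RGB2HSV)
pts=[]
for v in range(40,170,10):
    s=g[v,270:320]; m=np.where((s[:,1]<45)&(s[:,2]<130))[0]
    pts.append((v,m.min()+270,m.max()+270,len(m)) if len(m) else v)
print(pts)
for v,u in((50,294),(160,292.5)): print(onz(r,u,v,.032))
```

```text
[ 0.55435833 -0.32125552  0.044     ] [ 0.48048479 -0.13595305  0.036     ] 0.19948509381858526 111.73542025216331
bal [ 0.53141686 -0.26370974  0.0415156 ]
[(40, np.int64(287), np.int64(301), 15), (50, np.int64(285), np.int64(303), 18), (60, np.int64(282), np.int64(302), 19), (70, np.int64(271), np.int64(301), 20), (80, np.int64(271), np.int64(302), 23), (90, np.int64(273), np.int64(302), 22), (100, np.int64(271), np.int64(302), 22), (110, np.int64(270), np.int64(299), 16), (120, np.int64(270), np.int64(302), 25), (130, np.int64(272), np.int64(299), 19), (140, np.int64(278), np.int64(318), 24), (150, np.int64(276), np.int64(302), 18), (160, np.int64(279), np.int64(317), 24)]
[ 0.49208944 -0.16491205  0.032     ]
[ 0.53222419 -0.26430612  0.032     ]
```

Request:
send_rows(
  motion=[
    {"x": 4.6,"y": 1.5,"z": 0,"rx": 0,"ry": 0,"rz": 0,"jaw": 0},
    {"x": 4.6,"y": 1.5,"z": 0,"rx": 0,"ry": 0,"rz": 0,"jaw": 0},
    {"x": 4.6,"y": 1.5,"z": 0,"rx": 0,"ry": 0,"rz": 0,"jaw": 0},
    {"x": 4.6,"y": 1.5,"z": 0,"rx": 0,"ry": 0,"rz": 0,"jaw": 0},
    {"x": 4.6,"y": 1.5,"z": 0,"rx": 0,"ry": 0,"rz": 0,"jaw": 0},
  ],
)

```text
clock: 1.7
tool_pos: [0.4877, -0.0355, 0.2497]
eef_rot: [0.568, 0.823, -0.0, 0.0]
contact_force: [1.7, -0.5, 0.0]
opening: 0.006
finger_force: 0.0
```

Request:
send_rows(
  motion=[
    {"x": 2.4,"y": 2.6,"z": 0,"rx": 0,"ry": 0,"rz": 0,"jaw": 0},
    {"x": 2.4,"y": 2.6,"z": 0,"rx": 0,"ry": 0,"rz": 0,"jaw": 0},
    {"x": 2.4,"y": 2.6,"z": 0,"rx": 0,"ry": 0,"rz": 0,"jaw": 0},
    {"x": 2.4,"y": 2.6,"z": 0,"rx": 0,"ry": 0,"rz": 0,"jaw": 0},
    {"x": 0,"y": 0,"z": 0,"rx": 0,"ry": 0,"rz": 0,"jaw": 0},
  ],
)

```text
clock: 2.2
tool_pos: [0.5525, 0.0959, 0.25]
eef_rot: [0.565, 0.825, 0.003, -0.001]
contact_force: [-0.1, -0.2, -0.6]
opening: 0.009
finger_force: 0.0
```

```bash
python3 cap.py w2
```

```text
(no output)
```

View pics/w2.png

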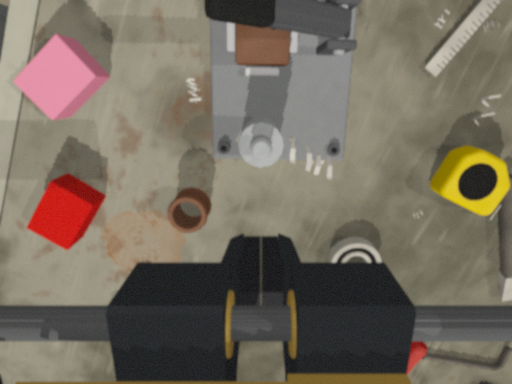

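Request:
send_rows(
  motion=[
    {"x": 4.3,"y": 0,"z": 0,"rx": 0,"ry": 0,"rz": 0,"jaw": 0},
    {"x": 4.3,"y": 0,"z": 0,"rx": 0,"ry": 0,"rz": 0,"jaw": 0},
    {"x": 4.2,"y": 0,"z": 1,"rx": 0,"ry": 0,"rz": 0,"jaw": 0},
    {"x": 0,"y": 0,"z": 3,"rx": 0,"ry": 0,"rz": 0,"jaw": 0},
    {"x": 0,"y": 0,"z": 3,"rx": 0,"ry": 0,"rz": 0,"jaw": 0},
  ],
)

```text
clock: 2.75
tool_pos: [0.5053, 0.2094, 0.1795]
eef_rot: [0.567, 0.824, 0.0, 0.001]
contact_force: [0.5, -1.1, -0.7]
opening: 0.004
finger_force: 0.0
```

Request:
send_rows(
  motion=[
    {"x": 0,"y": 0,"z": 1.4,"rx": 0,"ry": 0,"rz": 0,"jaw": 0},
    {"x": 0,"y": 0,"z": 1.4,"rx": 0,"ry": 0,"rz": 0,"jaw": 0},
    {"x": 0,"y": 0,"z": 1.4,"rx": 0,"ry": 0,"rz": 0,"jaw": 0},
    {"x": 0,"y": 0,"z": 1.4,"rx": 0,"ry": 0,"rz": 0,"jaw": 0},
    {"x": 0,"y": 0,"z": 1.4,"rx": 0,"ry": 0,"rz": 0,"jaw": 0},
  ],
)

```text
clock: 3.25
tool_pos: [0.5056, 0.2073, 0.1094]
eef_rot: [0.568, 0.823, -0.001, 0.0]
contact_force: [-1.3, 0.1, 2.5]
opening: 0.006
finger_force: 1.3
```

Request:
send_rows(
  motion=[
    {"x": 0.3,"y": 0,"z": 1,"rx": 0,"ry": 0,"rz": 0,"jaw": 0},
    {"x": 0.2,"y": 0,"z": 0.8,"rx": 0,"ry": 0,"rz": 0,"jaw": 0},
    {"x": 0,"y": 0,"z": 0.6,"rx": 0,"ry": 0,"rz": 0,"jaw": 0},
    {"x": 0,"y": 0,"z": 0.5,"rx": 0,"ry": 0,"rz": 0,"jaw": 0},
    {"x": 0,"y": 0,"z": 0.3,"rx": 0,"ry": 0,"rz": 0,"jaw": 0},
  ],
)

```text
clock: 3.75
tool_pos: [0.5047, 0.2145, 0.0792]
eef_rot: [0.568, 0.823, 0.001, 0.001]
contact_force: [-7.3, -4.9, 41.7]
opening: 0.009
finger_force: 21.1
```

Request:
send_rows(
  motion=[
    {"x": 0,"y": 0,"z": -0.1,"rx": 0,"ry": 0,"rz": 0,"jaw": 0},
    {"x": 0,"y": 0,"z": 0,"rx": 0,"ry": 0,"rz": 0,"jaw": 0},
    {"x": 0,"y": 0,"z": 0,"rx": 0,"ry": 0,"rz": 0,"jaw": 0},
    {"x": 0,"y": 0,"z": -1,"rx": 0,"ry": 0,"rz": 0,"jaw": 0},
    {"x": 0,"y": 0,"z": -3,"rx": 0,"ry": 0,"rz": 0,"jaw": 0},
  ],
)

```text
clock: 4.25
tool_pos: [0.5023, 0.2134, 0.1174]
eef_rot: [0.567, 0.824, -0.002, -0.001]
contact_force: [-0.1, -0.0, -0.3]
opening: 0.006
finger_force: 0.0
```

Request:
send_rows(
  motion=[
    {"x": 0,"y": 0,"z": -4,"rx": 0,"ry": 0,"rz": 0,"jaw": 0},
    {"x": 0,"y": 0,"z": -4.5,"rx": 0,"ry": 0,"rz": 0,"jaw": 0},
    {"x": -3,"y": 0,"z": -4.5,"rx": 0,"ry": 0,"rz": 0,"jaw": 0},
    {"x": -4,"y": 0,"z": 0,"rx": 0,"ry": 0,"rz": 0,"jaw": 0},
    {"x": 0,"y": 0,"z": 0,"rx": 0,"ry": 0,"rz": 0,"jaw": 0},
  ],
)

```text
clock: 4.75
tool_pos: [0.5305, 0.1442, 0.2463]
eef_rot: [0.571, 0.821, -0.001, 0.002]
contact_force: [-0.1, -1.2, -2.1]
opening: 0.004
finger_force: 0.0
```

```bash
python3 cap.py w3; python3 -c "
from plant import *;s=get_state();print(s['tool_pos'],s['eef_rot'],s['contact_force'])"
```

```text
[0.52896008 0.14731558 0.24568277] [ 5.69915846e-01  8.21702489e-01 -4.27599570e-04  8.74336209e-04] [ 0.30615439 -0.23337267  0.11726365]
```

View pics/w3.png

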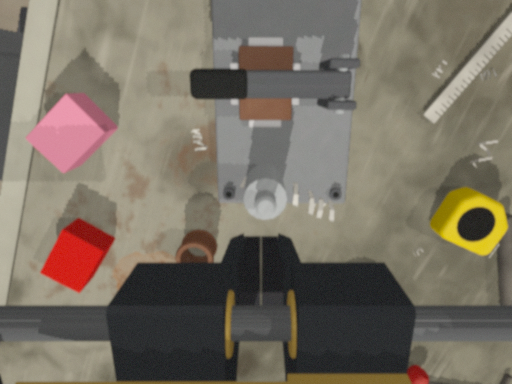

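Run:
```python
from h import *; import pickle,cv2
a=pickle.load(open("w2.pkl","rb"));b=pickle.load(open("w3.pkl","rb"))
for r,(x0,x1,y0,y1) in((a,(235,290,120,170)),(b,(238,292,170,222))):
    g=cv2.cvtColor(r["img"],cv2.COLOR_RGB2GRAY)
    c=cv2.resize(g[y0:y1,x0:x1],None,fx=4,fy=4,interpolation=cv2.INTER_CUBIC)
    h=cv2.HoughCircles(c,cv2.HOUGH_GRADIENT,1,10,param1=60,param2=12,minRadius=32,maxRadius=110)
    for u,v,rr in h[0][:4]: print(x0+u/4,y0+v/4,rr/4,onz(r,x0+u/4,y0+v/4,.094 if rr<65 else .072))
```

```text
258.625 144.375 24.125 [0.54351154 0.11891529 0.072     ]
261.875 142.125 20.25 [0.54554547 0.12192287 0.072     ]
266.625 141.875 16.175 [0.54778585 0.12676539 0.094     ]
264.375 146.625 25.95 [0.54919679 0.11888123 0.072     ]
265.375 200.125 21.85 [0.54625504 0.11831372 0.072     ]
269.125 203.125 26.475 [0.5506889  0.11670992 0.072     ]
257.125 192.875 11.425 [0.53404201 0.12917748 0.094     ]
259.125 200.875 16.3 [0.54092128 0.11553859 0.072     ]
```

Request:
send_rows(
  motion=[
    {"x": -4.4,"y": -1.2,"z": 0,"rx": 0,"ry": 0,"rz": 0,"jaw": 6},
    {"x": -4.4,"y": -1.2,"z": 0,"rx": 0,"ry": 0,"rz": 0,"jaw": 6},
    {"x": -4.4,"y": -1.2,"z": 0,"rx": 0,"ry": 0,"rz": 0,"jaw": 6},
    {"x": -4.4,"y": -1.2,"z": 0,"rx": 0,"ry": 0,"rz": 0,"jaw": 6},
    {"x": -4.4,"y": -1.2,"z": 0,"rx": 0,"ry": 0,"rz": 0,"jaw": 6},
  ],
)

```text
clock: 5.3
tool_pos: [0.5498, -0.0762, 0.245]
eef_rot: [0.566, 0.824, 0.0, -0.001]
contact_force: [-0.0, -0.1, 0.6]
opening: 0.434
finger_force: 0.0
```

Request:
send_rows(
  motion=[
    {"x": -4.4,"y": -1.2,"z": 0,"rx": 0,"ry": 0,"rz": 0,"jaw": 6},
    {"x": -4.4,"y": -1.2,"z": 0,"rx": 0,"ry": 0,"rz": 0,"jaw": 6},
    {"x": -4.4,"y": -1.2,"z": 0,"rx": 0,"ry": 0,"rz": 0,"jaw": 6},
    {"x": -4.4,"y": -1.2,"z": 0,"rx": 0,"ry": 0,"rz": 0,"jaw": 6},
    {"x": 0,"y": 0,"z": 0,"rx": 0,"ry": 0,"rz": 0,"jaw": 6},
  ],
)

```text
clock: 5.8
tool_pos: [0.5669, -0.2654, 0.2438]
eef_rot: [0.572, 0.821, -0.002, 0.0]
contact_force: [-0.2, -1.0, -0.9]
opening: 0.685
finger_force: 0.0
```

Request:
send_rows(
  motion=[
    {"x": 0.5,"y": -1.7,"z": 2,"rx": 0,"ry": 0,"rz": -0.01,"jaw": 6},
    {"x": 0.4,"y": -1.7,"z": 3,"rx": 0,"ry": 0,"rz": -0.01,"jaw": 6},
    {"x": 0,"y": 0,"z": 3,"rx": 0,"ry": 0,"rz": 0,"jaw": 6},
    {"x": 0,"y": 0,"z": 2,"rx": 0,"ry": 0,"rz": 0,"jaw": 6},
    {"x": 0,"y": 0,"z": 0,"rx": 0,"ry": 0,"rz": 0,"jaw": 6},
  ],
)

```text
clock: 6.3
tool_pos: [0.5312, -0.2592, 0.1425]
eef_rot: [0.558, 0.83, -0.0, -0.003]
contact_force: [-0.1, 0.1, -0.3]
opening: 0.684
finger_force: 0.0
```

```bash
python3 cap.py w4; python3 -c "
from plant import *;s=get_state();print(s['tool_pos'],s['eef_rot'],s['contact_force'])"
```

```text
[ 0.5325988  -0.25960162  0.14428892] [ 5.58289076e-01  8.29644754e-01  2.24577618e-04 -1.68505290e-03] [ 0.10031865 -0.1145011   0.31149096]
```

View pics/w4.png

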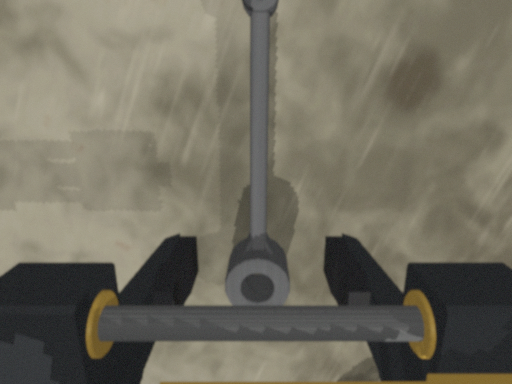

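Run:
```python
from h import *; import pickle
r=pickle.load(open("w4.pkl","rb"))
B=onz(r,258,282,.044);S=onz(r,261,1,.036);print(B,S,np.hypot(*(S-B)[:2]));u=(S-B)/np.linalg.norm(S-B);print("bal",B+.062*u,np.degrees(np.arctan2(u[1],u[0])))
print(onz(r,259,180,.032),px(r,[.5325,-.2596,.032]))
```

```text
[ 0.5559039 -0.3240686  0.044    ] [ 0.48381222 -0.14071005  0.036     ] 0.19702174502604525
bal [ 0.53323633 -0.26641573  0.04148458] 111.46342424232617
[ 0.52696705 -0.25074275  0.032     ] [261.39993345 193.20727474]
```

Request:
send_rows(
  motion=[
    {"x": -0.4,"y": 0,"z": 3,"rx": 0,"ry": 0,"rz": 0,"jaw": 6},
    {"x": -0.4,"y": 0,"z": 3,"rx": 0,"ry": 0,"rz": 0,"jaw": 6},
    {"x": 0,"y": 0,"z": 3,"rx": 0,"ry": 0,"rz": 0,"jaw": 6},
    {"x": 0,"y": 0,"z": 2,"rx": 0,"ry": 0,"rz": 0,"jaw": 6},
    {"x": 0,"y": 0,"z": 0.8,"rx": 0,"ry": 0,"rz": 0,"jaw": 6},
  ],
)

```text
clock: 6.85
tool_pos: [0.5364, -0.268, 0.0267]
eef_rot: [0.559, 0.829, 0.0, -0.0]
contact_force: [-1.1, -0.5, -0.5]
opening: 0.678
finger_force: 0.0
```

Request:
send_rows(
  motion=[
    {"x": 0,"y": -0.2,"z": 0.5,"rx": 0,"ry": 0,"rz": 0,"jaw": 6},
    {"x": 0,"y": 0,"z": 0.3,"rx": 0,"ry": 0,"rz": 0,"jaw": 6},
    {"x": 0,"y": 0,"z": 0,"rx": 0,"ry": 0,"rz": 0,"jaw": 4},
    {"x": 0,"y": 0,"z": 0,"rx": 0,"ry": 0,"rz": 0,"jaw": 2.5},
    {"x": 0,"y": 0,"z": 0,"rx": 0,"ry": 0,"rz": 0,"jaw": 1.8},
  ],
  grip_force=45,
)

```text
clock: 7.35
tool_pos: [0.5347, -0.27, 0.0201]
eef_rot: [0.559, 0.829, 0.0, 0.001]
contact_force: [0.1, -0.7, 0.0]
opening: 0.434
finger_force: 0.0
```

Request:
send_rows(
  motion=[
    {"x": 0,"y": 0,"z": 0,"rx": 0,"ry": 0,"rz": 0,"jaw": 1.4},
    {"x": 0,"y": 0,"z": 0,"rx": 0,"ry": 0,"rz": 0,"jaw": 0.5},
    {"x": 0,"y": 0,"z": 0,"rx": 0,"ry": 0,"rz": 0,"jaw": 0},
    {"x": 0,"y": 0,"z": 0,"rx": 0,"ry": 0,"rz": 0,"jaw": 0},
    {"x": 0,"y": 0,"z": 0,"rx": 0,"ry": 0,"rz": 0,"jaw": 0},
  ],
)

```text
clock: 7.85
tool_pos: [0.5337, -0.27, 0.0194]
eef_rot: [0.559, 0.829, -0.0, -0.0]
contact_force: [-2.2, -0.8, 3.1]
opening: 0.143
finger_force: 45.0
```

Request:
send_rows(
  motion=[
    {"x": 0,"y": 0,"z": -0.5,"rx": 0,"ry": 0,"rz": 0,"jaw": 0},
    {"x": 0,"y": 0,"z": -1.5,"rx": 0,"ry": 0,"rz": 0,"jaw": 0},
    {"x": 0,"y": 0,"z": -2.5,"rx": 0,"ry": 0,"rz": 0,"jaw": 0},
    {"x": 0,"y": 0,"z": -3,"rx": 0,"ry": 0,"rz": 0,"jaw": 0},
    {"x": 0,"y": 0,"z": -3,"rx": 0,"ry": 0,"rz": 0,"jaw": 0},
  ],
)

```text
clock: 8.35
tool_pos: [0.5338, -0.2694, 0.1258]
eef_rot: [0.559, 0.829, 0.0, -0.0]
contact_force: [0.9, -0.2, -5.0]
opening: 0.142
finger_force: 45.0
```

Request:
send_rows(
  motion=[
    {"x": 0,"y": 0,"z": -3,"rx": 0,"ry": 0,"rz": 0,"jaw": 0},
    {"x": 0,"y": 0,"z": -2.5,"rx": 0,"ry": 0,"rz": 0,"jaw": 0},
    {"x": 0,"y": 0,"z": 0,"rx": 0,"ry": 0,"rz": 0,"jaw": 0},
    {"x": 0,"y": 0,"z": 0,"rx": 0,"ry": 0,"rz": 0,"jaw": 0},
    {"x": 0,"y": 0,"z": 0,"rx": 0,"ry": 0,"rz": 0,"jaw": 0},
  ],
)

```text
clock: 8.85
tool_pos: [0.5328, -0.2696, 0.1778]
eef_rot: [0.559, 0.829, -0.001, -0.002]
contact_force: [-1.1, 0.3, -7.0]
opening: 0.141
finger_force: 45.0
```

```bash
python3 cap.py w5; python3 cap.py s5 scene; python3 -c "
from plant import *;s=get_state();print(s['tool_pos'],s['eef_rot'],s['contact_force'],s['moment'],s['q'])
import cv2,numpy as np
cv2.imwrite('pics/c5.png',np.hstack([cv2.imread('pics/w5.png')[:,130:390],cv2.imread('pics/s5.png')[:,130:]]))"
```

```text
[ 0.53309518 -0.2694671   0.17767839] [ 5.59043913e-01  8.29136520e-01 -3.89129593e-04 -1.54345755e-03] [ 0.53185902  0.80691704 -5.50387972] [ 0.00047557 -0.07449103  0.04301793] [ 0.69782859  0.79165754 -0.54940958  1.70636575  0.54208949  0.80355827
  0.27860342]
```

View pics/c5.png

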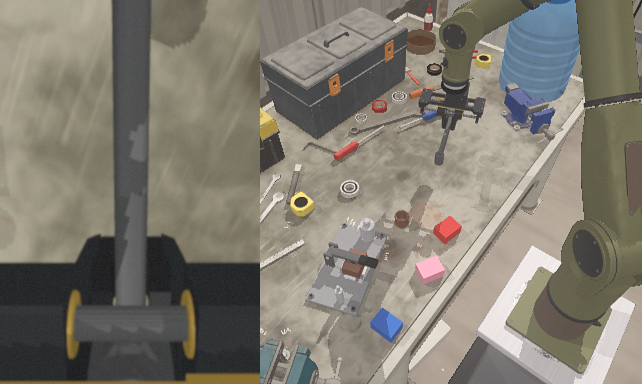

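Request:
send_rows(
  motion=[
    {"x": 1,"y": 0.3,"z": 0,"rx": 0,"ry": 0,"rz": 0.027,"jaw": 0},
    {"x": 2.5,"y": 0.9,"z": 0,"rx": 0,"ry": 0,"rz": 0,"jaw": 0},
    {"x": 3.5,"y": 1.2,"z": 0,"rx": 0,"ry": 0,"rz": 0,"jaw": 0},
    {"x": 3.5,"y": 1.2,"z": 0,"rx": 0,"ry": 0,"rz": 0,"jaw": 0},
    {"x": 3.5,"y": 1.2,"z": 0,"rx": 0,"ry": 0,"rz": 0,"jaw": 0},
  ],
)

```text
clock: 9.45
tool_pos: [0.5294, -0.1204, 0.1784]
eef_rot: [0.57, 0.821, -0.0, -0.001]
contact_force: [-0.1, 0.6, -4.9]
opening: 0.146
finger_force: 45.0
```

Request:
send_rows(
  motion=[
    {"x": 3.5,"y": 1.2,"z": 0,"rx": 0,"ry": 0,"rz": 0,"jaw": 0},
    {"x": 3.5,"y": 1.2,"z": 0,"rx": 0,"ry": 0,"rz": 0,"jaw": 0},
    {"x": 3.5,"y": 1.2,"z": 0,"rx": 0,"ry": 0,"rz": 0,"jaw": 0},
    {"x": 3.5,"y": 1.2,"z": 0,"rx": 0,"ry": 0,"rz": 0,"jaw": 0},
    {"x": 3.5,"y": 1.2,"z": 0,"rx": 0,"ry": 0,"rz": 0,"jaw": 0},
  ],
)

```text
clock: 9.95
tool_pos: [0.5244, 0.0646, 0.1785]
eef_rot: [0.57, 0.822, -0.0, -0.001]
contact_force: [0.7, -0.5, -5.0]
opening: 0.141
finger_force: 45.0
```

Request:
send_rows(
  motion=[
    {"x": 3.5,"y": 1.2,"z": 0,"rx": 0,"ry": 0,"rz": 0,"jaw": 0},
    {"x": 3,"y": 1.2,"z": 0,"rx": 0,"ry": 0,"rz": 0,"jaw": 0},
    {"x": 2,"y": 1,"z": 0,"rx": 0,"ry": 0,"rz": 0,"jaw": 0},
    {"x": 1,"y": 0.4,"z": 0,"rx": 0,"ry": 0,"rz": 0,"jaw": 0},
    {"x": 0,"y": 0,"z": 0,"rx": 0,"ry": 0,"rz": 0,"jaw": 0},
  ],
)

```text
clock: 10.45
tool_pos: [0.5269, 0.1671, 0.1788]
eef_rot: [0.569, 0.822, 0.0, -0.001]
contact_force: [-1.4, -0.0, -5.5]
opening: 0.147
finger_force: 45.0
```

Request:
send_rows(
  motion=[
    {"x": 0,"y": 0,"z": 0,"rx": 0,"ry": 0,"rz": 0,"jaw": 0},
    {"x": 0,"y": 0,"z": 0,"rx": 0,"ry": 0,"rz": 0,"jaw": 0},
    {"x": 0,"y": 0,"z": 0,"rx": 0,"ry": 0,"rz": 0,"jaw": 0},
    {"x": 0,"y": 0,"z": 0,"rx": 0,"ry": 0,"rz": 0,"jaw": 0},
    {"x": 0,"y": 0,"z": 0,"rx": 0,"ry": 0,"rz": 0,"jaw": 0},
  ],
)

```text
clock: 10.95
tool_pos: [0.5275, 0.1648, 0.1794]
eef_rot: [0.571, 0.821, -0.0, 0.0]
contact_force: [0.1, -0.3, -5.9]
opening: 0.147
finger_force: 45.0
```

Request:
send_rows(
  motion=[
    {"x": 0.5,"y": 0,"z": 0.5,"rx": 0,"ry": 0,"rz": 0,"jaw": 0},
    {"x": 0.3,"y": -0.1,"z": 0.8,"rx": 0,"ry": 0,"rz": 0,"jaw": 0},
    {"x": 0,"y": 0,"z": 0.4,"rx": 0,"ry": 0,"rz": 0,"jaw": 0},
    {"x": 0,"y": 0,"z": 0,"rx": 0,"ry": 0,"rz": 0,"jaw": 0},
    {"x": 0,"y": 0,"z": 0,"rx": 0,"ry": 0,"rz": 0,"jaw": 0},
  ],
)

```text
clock: 11.45
tool_pos: [0.5236, 0.1724, 0.162]
eef_rot: [0.57, 0.821, -0.0, -0.0]
contact_force: [0.1, 0.1, -4.4]
opening: 0.145
finger_force: 45.0
```

```bash
for c in wrist scene top; do python3 cap.py f_$c $c; done; python3 -c "
from plant import *;s=get_state();print(s['tool_pos'],s['eef_rot'],s['contact_force'],s['moment'])
import cv2,numpy as np
g=lambda n,x,y,w,h,k:cv2.resize(cv2.imread('pics/f_%s.png'%n)[y:y+h,x:x+w],None,fx=k,fy=k,interpolation=2)
a=g('scene',165,190,100,140,4); b=np.vstack([g('top',140,170,100,70,4),g('wrist',100,0,400,280,1)])
cv2.imwrite('pics/c6.png',np.hstack([a,b]))"
```

```text
[0.5239097  0.17250686 0.16247801] [5.70396255e-01 8.21369617e-01 1.71893843e-04 1.87188635e-04] [ 0.05698407  0.39947999 -5.51074554] [ 0.02295623 -0.15192214 -0.01856543]
```

View pics/c6.png

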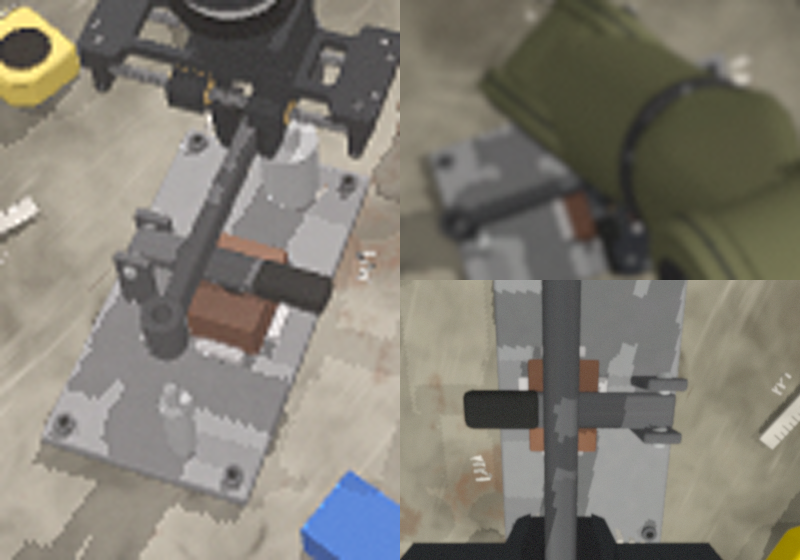

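Run:
```python
from h import *; import pickle
d=pickle.load(open("d0.pkl","rb"))
for n,a,b in(("scene",(205.4,268.1),(208,286.3)),("top",(154.1,225.1),(158.7,228))):
    print(n,onz(d[n],*a,.179),onz(d[n],*b,.094))
for n in("scene","top"): print(n,"expected TCP+.150:",px(d[n],[.5237+.150*-.349,.1725+.150*.937,.179]))
```

```text
scene [0.47106971 0.30906494 0.179     ] [0.47003416 0.31448688 0.094     ]
top [0.47093772 0.3075373  0.179     ] [0.47147211 0.31140751 0.094     ]
scene expected TCP+.150: [204.13910466 269.25575466]
top expected TCP+.150: [152.25571575 224.94388767]
```

Request:
send_rows(
  motion=[
    {"x": 0.25,"y": 0,"z": 0.2,"rx": 0,"ry": 0,"rz": 0,"jaw": 0},
    {"x": 0.2,"y": 0,"z": 0.2,"rx": 0,"ry": 0,"rz": 0,"jaw": 0},
    {"x": 0,"y": 0,"z": 0,"rx": 0,"ry": 0,"rz": 0,"jaw": 0},
    {"x": 0,"y": 0,"z": 0,"rx": 0,"ry": 0,"rz": 0,"jaw": 0},
    {"x": 0,"y": 0,"z": 0,"rx": 0,"ry": 0,"rz": 0,"jaw": 0},
  ],
)

```text
clock: 12.1
tool_pos: [0.5222, 0.1767, 0.1583]
eef_rot: [0.57, 0.821, -0.0, 0.0]
contact_force: [0.7, -0.5, -6.0]
opening: 0.145
finger_force: 45.0
```

```bash
for c in scene top; do python3 cap.py g_$c $c; done; python3 -c "
from plant import *;s=get_state();print(s['tool_pos'],s['eef_rot'],s['contact_force'],abs(s['qd']).max())
import cv2,numpy as np
g=lambda n,x,y,w,h,k:cv2.resize(cv2.imread('pics/g_%s.png'%n)[y:y+h,x:x+w],None,fx=k,fy=k,interpolation=2)
cv2.imwrite('pics/c7.png',np.hstack([g('scene',180,210,70,90,5.5),g('top',140,185,70,90,5.5)]))"
```

```text
[0.52219891 0.17663936 0.15836657] [5.70392927e-01 8.21371961e-01 1.85466259e-05 1.03634892e-04] [ 0.3854695   0.42570996 -4.82561821] 0.001968793767971341
```

View pics/c7.png

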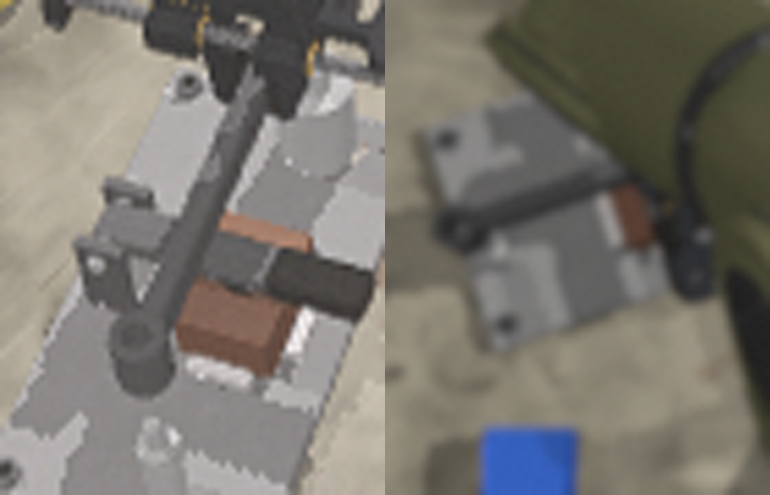

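Run:
```python
from h import *; import pickle
d=pickle.load(open("d0.pkl","rb"))
e=[onz(d[n],*a,.175)[:2] for n,a in(("scene",(205,272)),("top",(153.6,225.5)))]; print(e)
p=np.array([.4708,.313]); ok=np.linalg.norm(np.mean(e,0)-p); print(ok)
if ok<.006:
    from plant import *; print(finish_job())
```

```text
[array([0.46675045, 0.31574759]), array([0.47017378, 0.30985961])]
0.0023461199896783855
the job is handed in; nothing more can be done
None
```

I pressed the clamp fully shut on the steel block, then picked up the lever near its balance point. It is held still and level about 45 mm above the pins, and the job is handed in at about 12 s, verdict not shown. The small eye measured about 2 mm off its pin; the big eye was hidden in the final views, so I placed it by calculation only.

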